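Hang the cap bin on the louvered panel

TASK

Lift the white bin of gold caps by its black carry bar over the top rail of the blue louvered panel and, a couple of centimetres clear of the yellow divider, lower it gently until its rear lip catches behind the rail and takes weight while you still hold it. Then slide it along the rail until its side meets the yellow divider without shoving the divider away, and let go so that the bin hangs there on its own. Use only light force against the panel, do not let the bin fall, and leave the perfume bottles alone.

Things in the scene. Friction and masses are not known exactly. Their poses are not given: they have to be found in the camera images.
- stand: Free-standing louvered panel, fixed to the bench: dark steel base, posts and top bar (top at z 208 mm), blue plate 340 mm wide, top at z 205 mm. Origin on the bench under the nominal front face of the plate, mid-rail. x points behind the panel (the bin hangs on the -x side), y along the rail, z up. Plate and rail stay put under light force; keep held bin to panel under 30 N.
- rail_nominal (a point): Nominal mid-point of the plate's front face at rail height, 170 mm up; axes as stand. Aluminium rail: upright strip 4 mm thick, 300 mm long, 65 mm high, at x -6 to -10 mm from the plate face, top edge at z 0; slot behind it open at top. NOT EXACT: plate with rail is clamped up to 7 mm fore or aft in x, and the rail up to 9 mm high or low, unmeasured: feel for them.
- divider_face (a point): Centre of the yellow divider's face that the bin shall meet; axes as stand. 6 mm thick, on the +y side of this point. Paddle 22 mm wide at x -14 to -36 mm of the stand, z 100 to 218 mm; an arm runs from its top back over the plate. It slides along y with about 9 N of friction (plus drag) and stays where left; not to be shoved 8 mm or more.
- bin_center (a point): Centre (55 mm above the underside) of the white open bin standing on the bench: 110 mm long (x), 80 mm wide (y), walls 75 mm high, 110 mm high with the carry bar; 0.27 to 0.53 kg, weight centred. x points to its rear, where the lip is; z up. Hung, its axes are parallel to the stand's, except for a forward dip of about 5 degrees.
- bin_bar (a point): Centre of the bin's black carry bar, 46 mm above bin_center, same axes: a bar 12 mm wide (y), 18 mm high, running the whole length of the bin (x), open below for 17 mm down to the rim of the walls. Grasp it here, across y.
- bin_lip (a point): Middle of the back face of the bin's lip at its tip, 67.5 mm behind (x) and 1 mm below bin_center; same axes. The lip is a downturned hook 60 mm wide, 3.5 mm thick, 20 mm high; in front of it is a 9 mm wide pocket, its roof 16 mm above the tip. With the lip's back against the plate the rail fits the pocket with 2.5 mm either side; seated, the pocket's roof lies on the rail's top edge.
- bottle_a: Perfume bottle, amber glass 42 x 26 mm with paper label and gold cap, 93 mm high; origin under its centre. Leave it alone.
- bottle_b: Perfume bottle as bottle_a, with a blue label. Leave it alone.
- bottle_c: Perfume bottle as bottle_a, with an orange label. Leave it alone.
Mind the look-alikes: they are no part of the job. Leave any red or turquoise look-alike of the part that bears bin_center alone.

How it is judged:
On the way:
1. Still held by the fingers and clear of the divider (gap over 8 mm), the bin rests on the panel's rail with more than 1.5 N, at hanging height and level (contact force between bin and stand above 1.5 N and contact force between the fingers and bin above 0.5 N and height (world z) of bin_center between 0.138 and 0.172 m and angle between bin_center's own z axis and vertical below 0.16 rad and y of divider_face in the frame of bin_center above 0.048 m), for 0.2 s.
At the end, for the whole second after the job is handed in: The bin hangs by its lip on the panel's rail, let go and at rest, within 9 degrees of upright and squarely facing away from the panel, its side within 5 mm of the yellow divider (contact force between bin and stand above 1 N and height (world z) of bin_center between 0.138 and 0.172 m and angle between bin_center's own z axis and vertical below 0.16 rad and angle between the x axis of bin_center and the x axis of stand, either way round below 0.18 rad and y of divider_face in the frame of bin_center between 0.034 and 0.045 m and x of bin_center in the frame of stand between -0.09 and -0.04 m and linear speed of bin below 0.02 m/s); the robot touches nothing.
It fails at once if more than 30 N between the bin and the panel or its divider while the fingers hold the bin (contact force between bin and stand above 30 N and contact force between the fingers and bin above 6 N).
It fails at once if the bin falls (moves faster than 0.35 m/s while the fingers do not hold it) (linear speed of bin above 0.35 m/s and contact force between the fingers and bin below 0.2 N).
It fails at once if the divider is shoved 8 mm or more (distance of divider_face from where it was at the start of the episode above 0.008 m).
It fails at once if a perfume bottle is moved more than 15 mm (distance of any of bottle_a, bottle_b, bottle_c from where it was at the start of the episode above 0.015 m).
It also fails if it takes over 58 s, if anything falls off the work surface, if the arm or the gripper's body presses on something with over 40 N, if the wrist force passes 120 N, or if a joint passes its speed limit or range.

ROBOT

A 7-joint arm with a two-finger parallel gripper is mounted at the origin on the work surface. World frame = base frame: x ahead of the robot, y to its left, z up, the work surface at z = 0. Lengths are in m, angles in rad, forces in N, time in s.
With the tool pointing down it reaches from about 0.425 to 0.925 m from the base axis. Payload 6.8 kg.
Tool frame: the origin (TCP) lies at the very end of the fingers, on their centre line; the grasp point (between the pads) lies 19 mm behind it; z points along the fingers, x is the direction in which the jaws open and shut, and the axes are right-handed (so a half turn about z gives the same grasp; the last joint's range is limited). The gripper opens to 85 mm and grips with 20 to 120 N. Pads are 22 mm wide; open, the fingers measure 114 mm over their backs; the gripper's body (76 mm by 85 mm) begins 54 mm behind the grasp point. The pads swing forward as they close: fully open they stand 13 mm farther back than shut.
Start: joints at [1.1, 0.477, 0.022, 1.555, -0.011, 1.109, -0.083], TCP at [0.24, -0.631, 0.231] pointing down, gripper open.
Joint ranges: [-2.96, 2.96], [-0.34, 2.1], [-1.41, 1.46], [0.24, 2.44], [-1.37, 4.51], [0.17, 1.92], [-2.96, 2.96]. Speed limits (rad/s): [2.39, 2.39, 3.14, 3.14, 3.14, 3.14, 3.14].

INTERFACE

Orientations are given as a rotation vector (axis times angle).
In Python, from bench import get_obs, imaging, hand_in gives the robot as it stands.
- The arm moves only by the tool send_rows, never from a script. Its argument "motion" is a list of rows, each an object with "dp": the shift along the world's x, y, z in m, a list of three; "rot": the turn, a rotation vector about the world's x, y, z in rad, a list of three; "grip": the finger opening in m, from 0 to 0.0854. In form: [{"dp": [dx, dy, dz], "rot": [ax, ay, az], "grip": grip}, ...]. A call has 1 to 20 rows; each row shifts and turns the pose as measured when the row begins; what a row does not reach is not made up. A row lasts 1/8 s, in which the tool goes at most 62.5 mm and 10.7 degrees, less where a joint would pass 70% of its speed; a pose out of reach is approached as far as the arm can. A call is refused whole if a number of a shift passes 0.0625 or a number of a turn 0.188, either way. A call with a gripper value outside its range is refused whole. The fingers move at their own pace and stop on an object; "grip_force" is the grip in N (left out, the last holds). Time passes only in rows, so rows that do not move let the fingers close. It gives the time, the measured TCP pose, the force and the opening at its end, in the units of the state.
- get_obs(): the state, without advancing time (a new reading comes with each control period).
- imaging.grab_frame(name): name is "scene" or "top"; returns a dict with "img" (420x560x3 uint8, red, green, blue), "fx", "fy", "cx", "cy" (pixels), "R" (3x3) and "t" (3): a world point X has camera coordinates R X + t. Camera axes: x right, y down, z forward; pixel columns grow to the right and rows downward; lengths in m; the calibration is good to about 2 mm. A picture is of the moment at which its call begins. There is no depth.
- hand_in(): hands the job in, once; it reports no verdict.
The state is a dict: "clock": time; "joints": joint angles; "qvel": joint speeds; "tau": joint torques, N m; "tcp_pos": TCP position; "orientation": TCP orientation; "contact_force": force on the tool from outside, world axes, zero at the start; "moment": the same for the moment, N m; "grip_width": finger opening in m.
Only numpy, scipy, OpenCV 4.12 (cv2) and the standard library are available. Lean on these libraries where they do the work, as an engineer would, in place of code of your own. Each camera call takes 0.05 s, during which the arm holds its last target. There are 200 camera calls.

## Working session

There is one attempt and no reset: what is moved stays moved. The work goes in short steps, Python scripts to look and compute and a tool call to move; the robot and the scene stay as the last step left them, time stands still between calls to the robot, and variables do not carry over. Pictures are saved under pics/ and viewed, about 8 in all and at most 12, crops included, and the job is handed in when it is done.

Besides the shell and the picture viewer there is one more tool, called after "Emit:" as name(argument=value, ...), one argument or row to a line, values as JSON. send_rows: Moves the arm, as the interface text tells. Its arguments: {"type":"object","properties":{"motion":{"type":"array","items":{"type":"object","properties":{"dp":{"type":"array","items":{"type":"number"}},"rot":{"type":"array","items":{"type":"number"}},"grip":{"type":"number"}}}},"grip_force":{"type":"number"}},"required":["motion"]}

```bash
mkdir -p pics; cat > h.py <<'E'
import numpy as np,cv2
from bench import get_obs,imaging,hand_in
def grab(n,f=None):
    d=imaging.grab_frame(n)
    if f: cv2.imwrite('pics/'+f,d['img'][:,:,::-1])
    d['R']=np.array(d['R']);d['t']=np.array(d['t']);return d
def ray(d,u,v):
    r=d['R'].T@np.array([(u-d['cx'])/d['fx'],(v-d['cy'])/d['fy'],1]);return -d['R'].T@d['t'],r
def onz(d,u,v,z):
    c,r=ray(d,u,v);return c+r*(z-c[2])/r[2]
def proj(d,X):
    p=d['R']@np.array(X)+d['t'];return d['fx']*p[0]/p[2]+d['cx'],d['fy']*p[1]/p[2]+d['cy']
E
python3 - <<'E'
from h import *
for n in('scene','top'):
    d=grab(n,n+'0.png');print(n,-d['R'].T@d['t'],d['R'][2],d['fx'])
print(get_obs())
E
```

```text
scene [1.31951144 0.03038827 0.74379483] [-0.77080738  0.03406123 -0.63615707] 384.90757350585784
top [0.36298421 0.05752491 1.20845305] [ 0.20080962 -0.01454776 -0.97952226] 504.07361378278637
{'clock': 0.1, 'joints': array([ 1.09989714,  0.47774393,  0.02235751,  1.5563294 , -0.01145325,
        1.10928192, -0.08309079]), 'qvel': array([ 0.0014457 , -0.00195368,  0.00090292, -0.00311884, -0.0013123 ,
        0.00059236, -0.00032899]), 'tau': array([ 4.12908397e-03, -5.97758532e+01,  1.61388986e+00, -2.81951845e+01,
        1.29369978e-02,  5.06799814e-03,  8.27879376e-06]), 'tcp_pos': array([ 0.23933864, -0.63059064,  0.23041525]), 'orientation': array([-2.58514069e+00,  1.78373574e+00,  2.25110301e-03]), 'contact_force': array([-0.77110008,  1.16830153, -0.83265033]), 'moment': array([-0.00627995,  0.01512049,  0.03412115]), 'grip_width': 0.08515596437749624}
```

View pics/scene0.png

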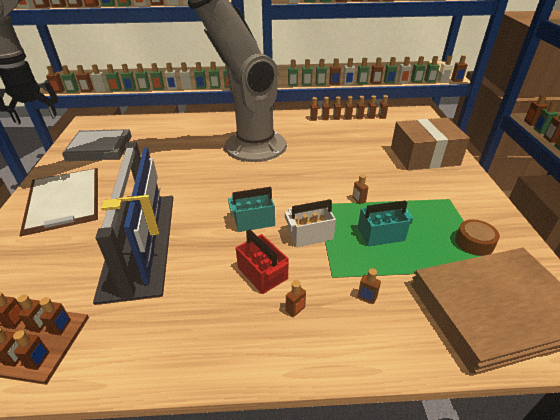

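View pics/top0.png

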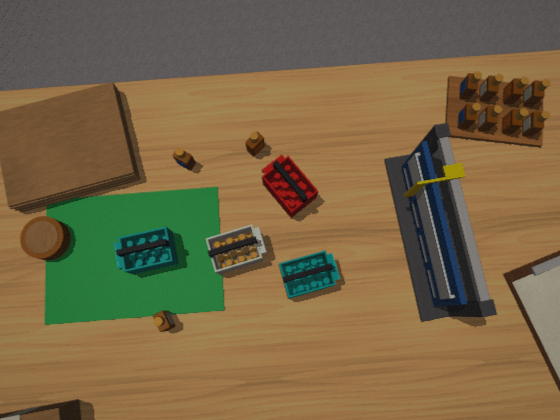

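The white bin is at about (236,248) in the top view, with its lip on the right-hand end. The panel is on the right around (435,230), with its front facing the bin and the yellow divider near the top at (415,185). Next I'll look at enlarged crops.

```bash
python3 - <<'E'
from h import *
t=cv2.imread('pics/top0.png');s=cv2.imread('pics/scene0.png')
a=cv2.resize(t[120:325,380:500],None,fx=2.9,fy=2.9,interpolation=3)
b=cv2.resize(t[215:285,195:275],None,fx=5,fy=5,interpolation=3)
im=np.zeros((600,760,3),np.uint8);im[:a.shape[0],:a.shape[1]]=a;im[:350,355:755]=b
cv2.imwrite('pics/c1.png',im)
d=cv2.resize(s[125:310,85:185],None,fx=3.2,fy=3.2,interpolation=3)
e=cv2.resize(s[190:255,275:345],None,fx=6,fy=6,interpolation=3)
im=np.zeros((600,760,3),np.uint8);im[:d.shape[0],:d.shape[1]]=d;im[:390,325:745]=e
cv2.imwrite('pics/c2.png',im)
E
```

```text
(no output)
```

View pics/c1.png

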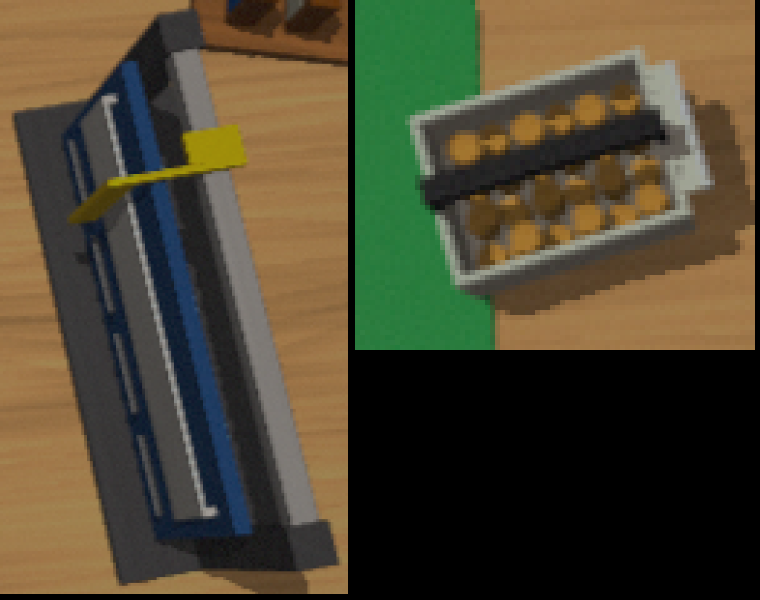

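View pics/c2.png

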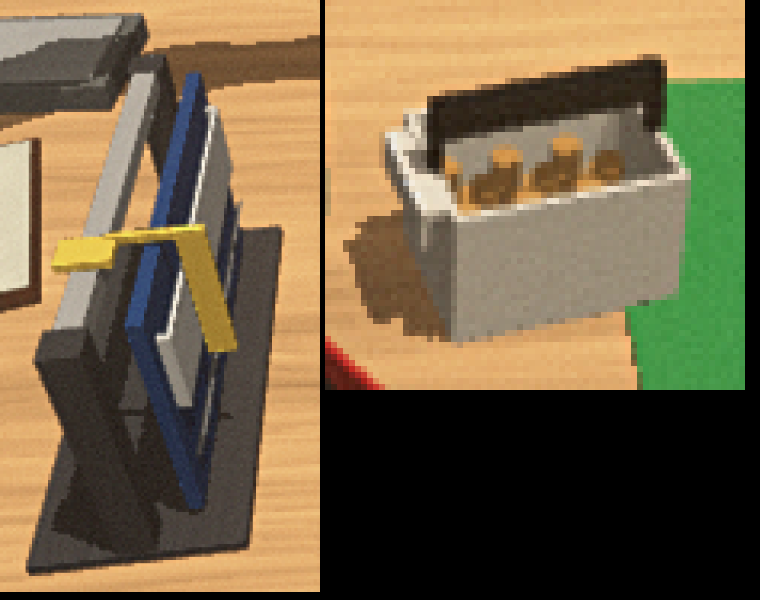

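c1 shows the bin's rim corners and bar, and the rail's bright top edge running from (108,97) to (210,513) in the crop. c2 shows the rail and plate edges from the side, with the divider paddle hanging in front of the rail. I'll turn these points into positions.

```bash
cat > m.py <<'E'
from h import *
import sys
T=grab('top');S=grab('scene')
ct=lambda x,y:(380+x/2.9-.35,120+y/2.9-.35); cs=lambda x,y:(85+x/3.2-.35,125+y/3.2-.35); cb=lambda x,y:(195+(x-355)/5-.4,215+y/5-.4); ce=lambda x,y:(275+(x-325)/6-.4,190+y/6-.4)
def tri(p,q):
    c,r=ray(T,*p);e,s=ray(S,*q);k=np.linalg.lstsq(np.c_[r,-s],e-c,rcond=None)[0]
    return (c+r*k[0]+e+s*k[1])/2,np.linalg.norm(c+r*k[0]-e-s*k[1])
f=lambda a:np.round(np.array(a)*1000,1)
print('rail +y end tri',*map(f,tri(ct(108,97),cs(160,338))));print('rail -y end',*map(f,tri(ct(211,514),cs(212,108))))
for z in(.16,.17,.18):print('rail top z',z,f(onz(T,*ct(112,97),z)),f(onz(T,*ct(210,513),z)))
print('rail front top S z.17',f(onz(S,*cs(160,338),.17)),f(onz(S,*cs(212,108),.17)))
print('plate front top',f(onz(T,*ct(122,67),.205)),f(onz(T,*ct(233,535),.205)))
print('plate back top',f(onz(T,*ct(138,65),.205)),f(onz(T,*ct(250,531),.205)))
print('topbar',[f(onz(T,*ct(*p),.208)) for p in((163,18),(202,14),(291,560),(338,560),(178,100),(290,520))])
print('arm low edge z.218',[f(onz(T,*ct(*p),.218)) for p in((118,188),(185,174),(108,180),(180,167))])
print('paddle bottom z.1',[f(onz(T,*ct(*p),.1)) for p in((70,220),(78,224))])
print('base corners',[f(onz(T,*ct(*p),.008)) for p in((14,115),(121,584))])
print('rim',[f(onz(T,*cb(*p),.075)) for p in((410,118),(638,48),(692,215),(460,288))])
print('bar top',[f(onz(T,*cb(*p),.110)) for p in((421,183),(660,118),(665,134),(428,206))])
print('lip',[f(onz(T,*cb(*p),.072)) for p in((678,62),(712,182))])
print('bar scene',[f(onz(S,*ce(*p),.110)) for p in((428,98),(665,58))])
E
python3 m.py
```

```text
rail +y end tri [ 672.4 -259.2  177.3] 4.1
rail -y end [ 365.9 -288.5  176.1] 0.5
rail top z 0.16 [ 676.9 -265.3  160. ] [ 366.6 -293.   160. ]
rail top z 0.17 [ 673.9 -262.2  170. ] [ 366.6 -289.7  170. ]
rail top z 0.18 [ 670.9 -259.1  180. ] [ 366.6 -286.3  180. ]
rail front top S z.17 [ 663.5 -265.2  170. ] [ 355.5 -292.2  170. ]
plate front top [ 685.2 -261.7  205. ] [ 350.7 -291.3  205. ]
plate back top [ 685.8 -273.3  205. ] [ 352.5 -303.1  205. ]
topbar [array([ 718.7, -295.3,  208. ]), array([ 719.5, -323.8,  208. ]), array([ 331.4, -326.5,  208. ]), array([ 328.9, -357.8,  208. ]), array([ 656.5, -297.2,  208. ]), array([ 357.6, -330. ,  208. ])]
arm low edge z.218 [array([ 593.3, -242.7,  218. ]), array([ 599.6, -290.8,  218. ]), array([ 599.6, -236.5,  218. ]), array([ 604.9, -288. ,  218. ])]
paddle bottom z.1 [array([ 598.3, -237.8,  100. ]), array([ 594.6, -243.6,  100. ])]
base corners [array([ 713.1, -226.4,    8. ]), array([ 317.3, -264.5,    8. ])]
rim [array([540.9, 216.4,  75. ]), array([564.7, 111. ,  75. ]), array([486.7,  92. ,  75. ]), array([462.4, 197.9,  75. ])]
bar top [array([506.3, 208.1, 110. ]), array([526.6, 101.9, 110. ]), array([519.3, 100.2, 110. ]), array([496. , 205.6, 110. ])]
lip [array([557.3,  93.4,  72. ]), array([501.2,  82. ,  72. ])]
bar scene [array([522.3,  98.4, 110. ]), array([499.9, 207.1, 110. ])]
```

The bin centre is at about (0.514, 0.154) with its x axis at −77.2°. The stand's x axis is at −84.85°, the rail is near y −0.271 and z≈0.177 at mid-length, and the divider face is at x≈0.595. I'll move above the bin by a route that stays clear of the stand.

Emit:
send_rows(
  motion=[
    {"dp": [0.036, 0.03, 0.04], "rot": [0, 0, 0.1], "grip": 0.06},
    {"dp": [0.036, 0.038, 0.04], "rot": [0, 0, 0.1], "grip": 0.06},
    {"dp": [0.036, 0.038, 0.04], "rot": [0, 0, 0.1], "grip": 0.06},
    {"dp": [0.036, 0.038, 0], "rot": [0, 0, 0.1], "grip": 0.06},
    {"dp": [0.036, 0.038, 0], "rot": [0, 0, 0.1], "grip": 0.06},
    {"dp": [0.036, 0.038, 0], "rot": [0, 0, 0.1], "grip": 0.06},
    {"dp": [0.036, 0.038, 0], "rot": [0, 0, 0.1], "grip": 0.06},
    {"dp": [0.036, 0.038, 0], "rot": [0, 0, 0.1], "grip": 0.06},
    {"dp": [0.036, 0.038, 0], "rot": [0, 0, 0.1], "grip": 0.06},
    {"dp": [0.036, 0.038, 0], "rot": [0, 0, 0.1], "grip": 0.06},
    {"dp": [-0.0086, 0.04, 0], "rot": [0, 0, 0.043], "grip": 0.06},
    {"dp": [-0.0086, 0.04, 0], "rot": [0, 0, 0.043], "grip": 0.06},
    {"dp": [-0.0086, 0.04, 0], "rot": [0, 0, 0.043], "grip": 0.06},
    {"dp": [-0.0086, 0.04, 0], "rot": [0, 0, 0.043], "grip": 0.06},
    {"dp": [-0.0086, 0.04, 0], "rot": [0, 0, 0.043], "grip": 0.06},
    {"dp": [-0.0086, 0.04, 0], "rot": [0, 0, 0.043], "grip": 0.06},
    {"dp": [-0.0086, 0.04, 0], "rot": [0, 0, 0.043], "grip": 0.06},
    {"dp": [-0.0086, 0.04, 0], "rot": [0, 0, 0.043], "grip": 0.06},
    {"dp": [-0.0086, 0.04, 0], "rot": [0, 0, 0.043], "grip": 0.06},
    {"dp": [-0.0086, 0.04, 0], "rot": [0, 0, 0.043], "grip": 0.06},
  ],
)

```text
clock: 2.7
tcp_pos: [0.5122, 0.1623, 0.3473]
orientation: [3.111, 0.407, -0.007]
contact_force: [0.8, 0.1, 0.1]
grip_width: 0.0601
```

Emit:
send_rows(
  motion=[
    {"dp": [0.002, -0.008, -0.04], "rot": [0, 0, -0.037], "grip": 0.06},
    {"dp": [0, 0, -0.05], "rot": [0, 0, 0], "grip": 0.06},
    {"dp": [0, 0, -0.05], "rot": [0, 0, 0], "grip": 0.06},
    {"dp": [0, 0, -0.04], "rot": [0, 0, 0], "grip": 0.06},
    {"dp": [0, 0, -0.03], "rot": [0, 0, 0], "grip": 0.06},
    {"dp": [0, 0, -0.01], "rot": [0, 0, 0], "grip": 0.06},
    {"dp": [0, 0, 0], "rot": [0, 0, 0], "grip": 0.06},
  ],
)

```text
clock: 3.58
tcp_pos: [0.5126, 0.1588, 0.1228]
orientation: [3.118, 0.36, -0.001]
contact_force: [0.0, 0.5, 0.3]
grip_width: 0.0598
```

```bash
python3 - <<'E'
from h import *
s=grab('scene');t=grab('top')
o=get_obs();print(o['tcp_pos'],o['orientation'],proj(t,o['tcp_pos']),proj(s,o['tcp_pos']))
a=cv2.resize(t['img'][200:300,180:290],None,fx=3.6,fy=3.6,interpolation=3)
b=cv2.resize(s['img'][150:260,260:360],None,fx=4,fy=4,interpolation=3)
im=np.zeros((450,800,3),np.uint8);im[:a.shape[0],:a.shape[1]]=a;im[:440,400:800]=b
cv2.imwrite('pics/g1.png',im[:,:,::-1])
E
```

```text
[0.51334136 0.15904034 0.12384957] [3.11862140e+00 3.60244512e-01 1.93943709e-03] (np.float64(229.3560766961005), np.float64(245.41321195077126)) (np.float64(314.40988771805326), np.float64(198.86260346286443))
```

View pics/g1.png

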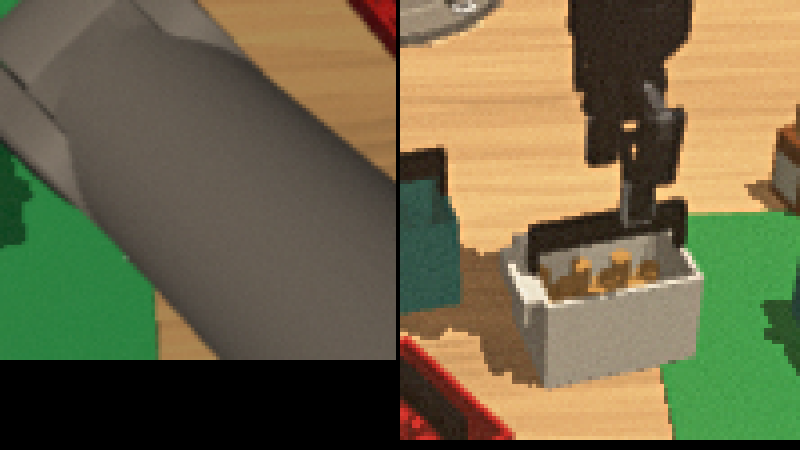

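The view shows the near finger, at (640,200), straddling the bar on its front side and lined up with mid-bar, a few mm toward +y. I'll correct that, descend and grip.

Emit:
send_rows(
  grip_force=70,
  motion=[
    {"dp": [0.001, -0.006, -0.015], "rot": [0, 0, 0], "grip": 0.06},
    {"dp": [0, 0, -0.015], "rot": [0, 0, 0], "grip": 0.06},
    {"dp": [0, 0, -0.012], "rot": [0, 0, 0], "grip": 0.06},
    {"dp": [0, 0, -0.003], "rot": [0, 0, 0], "grip": 0.06},
    {"dp": [0, 0, 0], "rot": [0, 0, 0], "grip": 0.04},
    {"dp": [0, 0, 0], "rot": [0, 0, 0], "grip": 0.02},
    {"dp": [0, 0, 0], "rot": [0, 0, 0], "grip": 0.0},
    {"dp": [0, 0, 0], "rot": [0, 0, 0], "grip": 0.0},
    {"dp": [0, 0, 0], "rot": [0, 0, 0], "grip": 0.0},
    {"dp": [0, 0, 0], "rot": [0, 0, 0], "grip": 0.0},
  ],
)

```text
clock: 4.92
tcp_pos: [0.5157, 0.1529, 0.0778]
orientation: [3.119, 0.36, 0.008]
contact_force: [0.5, -0.2, -2.3]
grip_width: 0.0111
```

Emit:
send_rows(
  motion=[
    {"dp": [0, 0, 0.01], "rot": [0, 0, 0], "grip": 0},
    {"dp": [0, 0, 0.02], "rot": [0, 0, 0], "grip": 0},
    {"dp": [0, 0, 0.03], "rot": [0, 0, 0], "grip": 0},
    {"dp": [0, 0, 0.04], "rot": [0, 0, 0], "grip": 0},
    {"dp": [0, 0, 0.04], "rot": [0, 0, 0], "grip": 0},
    {"dp": [0, 0, 0.04], "rot": [0, 0, 0], "grip": 0},
    {"dp": [0, 0, 0.03], "rot": [0, 0, 0], "grip": 0},
    {"dp": [0, 0, 0.01], "rot": [0, 0, 0], "grip": 0},
    {"dp": [0, 0, 0], "rot": [0, 0, 0], "grip": 0},
  ],
)

```text
clock: 6.05
tcp_pos: [0.5105, 0.1514, 0.3056]
orientation: [3.117, 0.362, -0.002]
contact_force: [-1.0, -0.7, -4.1]
grip_width: 0.0106
```

```bash
python3 - <<'E'
from h import *
s=grab('scene');t=grab('top')
o=get_obs();print(o['tcp_pos'],o['orientation'],o['contact_force'],o['moment'],o['grip_width'])
a=cv2.resize(t['img'][180:300,160:290],None,fx=3,fy=3,interpolation=3)
b=cv2.resize(s['img'][100:230,250:360],None,fx=3.5,fy=3.5,interpolation=3)
im=np.zeros((460,800,3),np.uint8);im[:a.shape[0],:a.shape[1]]=a;im[:b.shape[0],400:400+b.shape[1]]=b
cv2.imwrite('pics/g2.png',im[:,:,::-1])
E
```

```text
[0.51000785 0.15113592 0.30439778] [ 3.11654377  0.36234331 -0.00520793] [ 0.1877176  -0.2399212  -3.74270497] [-0.04540569  0.02604992  0.04526088] 0.010907201032420188
```

View pics/g2.png

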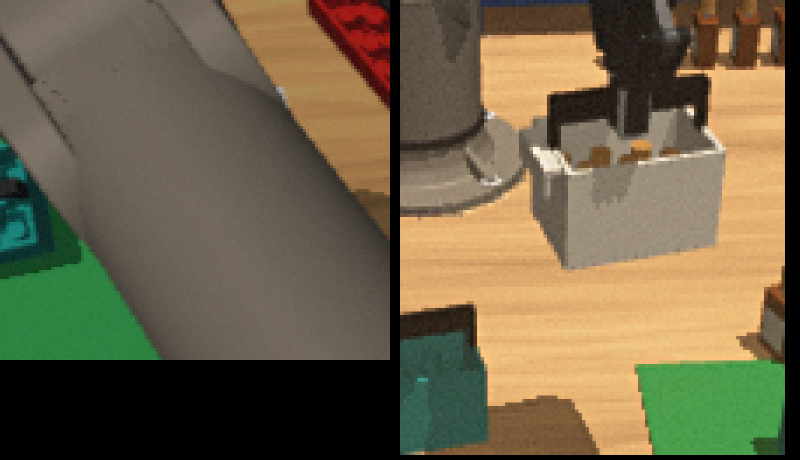

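The bin is held level, with a load of about 4 N. I'll carry it over the red and teal bins to a point above the rail, turning it square to the panel on the way.

Emit:
send_rows(
  motion=[
    {"dp": [0.001, -0.02, 0], "rot": [0, 0, -0.014], "grip": 0},
    {"dp": [0.0015, -0.037, 0], "rot": [0, 0, -0.014], "grip": 0},
    {"dp": [0.0015, -0.037, 0], "rot": [0, 0, -0.014], "grip": 0},
    {"dp": [0.0015, -0.037, 0], "rot": [0, 0, -0.014], "grip": 0},
    {"dp": [0.0015, -0.037, 0], "rot": [0, 0, -0.014], "grip": 0},
    {"dp": [0.0015, -0.037, 0], "rot": [0, 0, -0.014], "grip": 0},
    {"dp": [0.0015, -0.037, 0], "rot": [0, 0, -0.014], "grip": 0},
    {"dp": [0.0015, -0.037, 0], "rot": [0, 0, -0.014], "grip": 0},
    {"dp": [0.0015, -0.037, 0], "rot": [0, 0, -0.014], "grip": 0},
    {"dp": [0.0015, -0.025, 0], "rot": [0, 0, -0.014], "grip": 0},
    {"dp": [0.001, -0.01, 0], "rot": [0, 0, 0], "grip": 0},
    {"dp": [0, 0, 0], "rot": [0, 0, 0], "grip": 0},
  ],
)

```text
clock: 7.65
tcp_pos: [0.5145, -0.222, 0.29]
orientation: [3.138, 0.121, -0.046]
contact_force: [0.2, 0.2, -4.7]
grip_width: 0.0111
```

```bash
cat > st.py <<'E'
from h import *
o=get_obs();p=o['tcp_pos'];r=o['orientation'];R=cv2.Rodrigues(np.array(r))[0]
x,y=p[:2]
print('t',o['clock'],'p',np.round(p*1000,1),'ang',np.degrees(np.arctan2(R[1,0],R[0,0])),'tilt zaxis',np.round(R[:,2],4),'F',np.round(o['contact_force'],1),'M',np.round(o['moment'],2))
print('gap mm',(570-40-(.996*x+.0895*y)*1000),'fs (along stand x)',(.0895*x-.996*y)*1000)
E
python3 st.py; python3 - <<'E'
from h import *
s=grab('scene');t=grab('top')
a=cv2.resize(t['img'][110:330,340:500],None,fx=2.4,fy=2.4,interpolation=3)
b=cv2.resize(s['img'][110:300,85:235],None,fx=2.6,fy=2.6,interpolation=3)
im=np.zeros((540,800,3),np.uint8);im[:a.shape[0],:a.shape[1]]=a;im[:b.shape[0],400:400+b.shape[1]]=b
cv2.imwrite('pics/p1.png',im[:,:,::-1])
E
```

```text
t 7.65 p [ 514.5 -222.   290. ] ang 4.417282726547845 tilt zaxis [-0.0292 -0.0016 -0.9996] F [ 0.2  0.2 -4.7] M [ 0.05 -0.09  0.01]
gap mm 37.454552796885366 fs (along stand x) 267.2034363802501
```

View pics/p1.png

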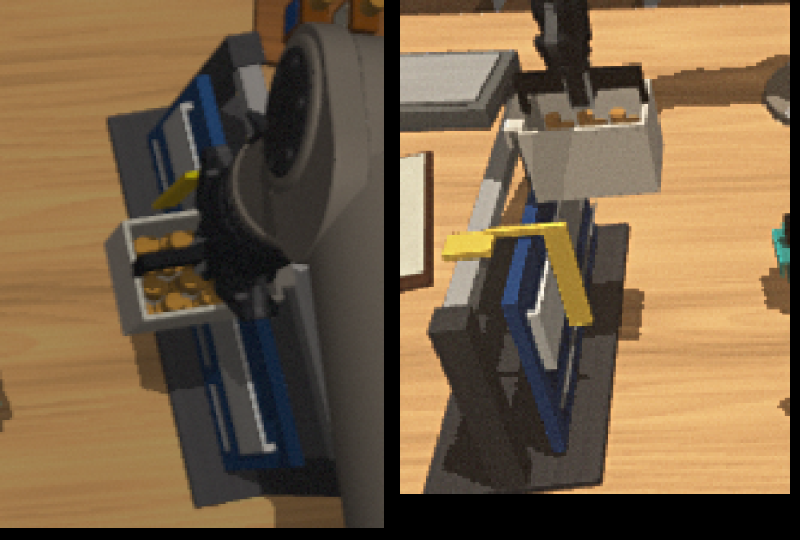

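The bin is level over the rail with no contact, about 37 mm short of the divider. I'll straighten the small tilt, back off a little, and lower until the lip tip is between the plate top and the rail top. Then I'll feel for the plate face.

Emit:
send_rows(
  motion=[
    {"dp": [0.004, 0.006, 0], "rot": [0, -0.015, 0.006], "grip": 0},
    {"dp": [0.004, 0.006, 0], "rot": [0, -0.014, 0.006], "grip": 0},
    {"dp": [0.003, 0.004, 0], "rot": [0, 0, 0], "grip": 0},
    {"dp": [0, 0, -0.01], "rot": [0, 0, 0], "grip": 0},
    {"dp": [0, 0, -0.01], "rot": [0, 0, 0], "grip": 0},
    {"dp": [0, 0, -0.01], "rot": [0, 0, 0], "grip": 0},
    {"dp": [0, 0, 0], "rot": [0, 0, 0], "grip": 0},
  ],
)

```text
clock: 8.62
tcp_pos: [0.5266, -0.1994, 0.2578]
orientation: [3.137, 0.154, 0.002]
contact_force: [-0.8, -0.3, -4.5]
grip_width: 0.0109
```

```bash
python3 st.py
```

```text
t 8.625 p [ 526.6 -199.4  257.8] ang 5.623335972078948 tilt zaxis [ 1.5e-03 -5.0e-04 -1.0e+00] F [-0.8 -0.3 -4.5] M [-0.03 -0.01 -0.04]
gap mm 23.389245545006986 fs (along stand x) 245.7787467028211
```

Emit:
send_rows(
  motion=[
    {"dp": [0, 0, -0.015], "rot": [0, 0, -0.006], "grip": 0},
    {"dp": [0, 0, -0.015], "rot": [0, 0, 0], "grip": 0},
    {"dp": [0, 0, -0.01], "rot": [0, 0, 0], "grip": 0},
    {"dp": [0, 0, -0.003], "rot": [0, 0, 0], "grip": 0},
    {"dp": [0, 0, 0], "rot": [0, 0, 0], "grip": 0},
  ],
)

```text
clock: 9.25
tcp_pos: [0.5263, -0.1998, 0.2113]
orientation: [3.138, 0.143, 0.001]
contact_force: [0.3, -0.0, -4.2]
grip_width: 0.0109
```

```bash
python3 st.py
```

```text
t 9.25 p [ 526.3 -199.8  211.3] ang 5.211821206985331 tilt zaxis [ 9.e-04 -2.e-04 -1.e+00] F [ 0.3 -0.  -4.2] M [ 0.02 -0.04  0.04]
gap mm 23.651434197464027 fs (along stand x) 246.14154884724522
```

Next I'll feel for the plate face by moving along stand +x in short steps.

Emit:
send_rows(
  motion=[
    {"dp": [0.0003, -0.003, 0], "rot": [0, 0, 0], "grip": 0},
    {"dp": [0.0003, -0.003, 0], "rot": [0, 0, 0], "grip": 0},
    {"dp": [0.0001, -0.0015, 0], "rot": [0, 0, 0], "grip": 0},
    {"dp": [0.0001, -0.0015, 0], "rot": [0, 0, 0], "grip": 0},
  ],
)

```text
clock: 9.75
tcp_pos: [0.5281, -0.2098, 0.2127]
orientation: [3.137, 0.142, 0.005]
contact_force: [-0.9, 1.4, -4.4]
grip_width: 0.0111
```

Emit:
send_rows(
  motion=[
    {"dp": [0.0001, -0.0015, 0], "rot": [0, 0, 0], "grip": 0},
    {"dp": [0.0001, -0.0015, 0], "rot": [0, 0, 0], "grip": 0},
  ],
)

```text
clock: 10.0
tcp_pos: [0.5281, -0.21, 0.2128]
orientation: [-3.136, -0.146, -0.003]
contact_force: [-1.2, 5.0, -1.7]
grip_width: 0.0112
```

```bash
python3 st.py
```

```text
t 10.0 p [ 528.1 -210.   212.8] ang 5.323051176845608 tilt zaxis [ 0.0019  0.0023 -1.    ] F [-1.2  5.  -1.7] M [1.11 0.33 0.04]
gap mm 22.85103567928968 fs (along stand x) 256.38997304355047
```

Contact shows as a 5 N rise at fs ≈ 256.3 mm, which matches the camera estimate. I'll back off 2.5 mm and lower gently.

Emit:
send_rows(
  motion=[
    {"dp": [-0.0002, 0.0027, 0], "rot": [0, 0, 0], "grip": 0},
    {"dp": [0, 0, 0], "rot": [0, 0, 0], "grip": 0},
  ],
)

```text
clock: 10.25
tcp_pos: [0.528, -0.208, 0.2128]
orientation: [-3.137, -0.145, -0.004]
contact_force: [0.4, -0.3, -4.3]
grip_width: 0.0109
```

```bash
python3 st.py
```

```text
t 10.25 p [ 528.  -208.   212.8] ang 5.309985199515795 tilt zaxis [ 0.0026  0.0011 -1.    ] F [ 0.4 -0.3 -4.3] M [ 0.04  0.06 -0.01]
gap mm 22.689511748197503 fs (along stand x) 254.37798764390897
```

Emit:
send_rows(
  motion=[
    {"dp": [0, 0.0008, -0.004], "rot": [0, 0, 0], "grip": 0},
    {"dp": [0, 0, -0.004], "rot": [0, 0, 0], "grip": 0},
    {"dp": [0, 0, -0.003], "rot": [0, 0, 0], "grip": 0},
    {"dp": [0, 0, 0], "rot": [0, 0, 0], "grip": 0},
  ],
)

```text
clock: 10.75
tcp_pos: [0.5278, -0.2082, 0.2007]
orientation: [-3.138, -0.144, -0.004]
contact_force: [-0.1, -0.4, -4.2]
grip_width: 0.0109
```

```bash
python3 st.py
```

```text
t 10.75 p [ 527.8 -208.2  200.7] ang 5.244435736438948 tilt zaxis [ 2.3e-03  2.0e-04 -1.0e+00] F [-0.1 -0.4 -4.2] M [ 0.04  0.01 -0.01]
gap mm 22.93467716219442 fs (along stand x) 254.57391791672413
```

Emit:
send_rows(
  motion=[
    {"dp": [0, 0.001, -0.002], "rot": [0, 0, 0], "grip": 0},
    {"dp": [0, 0.0005, -0.002], "rot": [0, 0, 0], "grip": 0},
    {"dp": [0, 0, -0.002], "rot": [0, 0, 0], "grip": 0},
    {"dp": [0, 0, -0.002], "rot": [0, 0, 0], "grip": 0},
    {"dp": [0, 0, 0], "rot": [0, 0, 0], "grip": 0},
  ],
)

```text
clock: 11.38
tcp_pos: [0.5281, -0.2076, 0.1925]
orientation: [3.137, 0.143, 0.005]
contact_force: [-0.2, -1.2, -4.7]
grip_width: 0.0112
```

```bash
python3 st.py
```

```text
t 11.375 p [ 528.1 -207.6  192.5] ang 5.220207467599589 tilt zaxis [ 0.0033 -0.0011 -1.    ] F [-0.2 -1.2 -4.7] M [-0.28 -0.02  0.09]
gap mm 22.54604348207323 fs (along stand x) 254.00767679708323
```

A light lateral touch (−1.2 N) shows the lip is behind the rail and brushing its back face. I'll ease 1 mm toward the plate and keep lowering.

Emit:
send_rows(
  motion=[
    {"dp": [0, -0.0012, -0.001], "rot": [0, 0, 0], "grip": 0},
    {"dp": [0, 0, -0.002], "rot": [0, 0, 0], "grip": 0},
    {"dp": [0, 0, -0.002], "rot": [0, 0, 0], "grip": 0},
    {"dp": [0, 0, 0], "rot": [0, 0, 0], "grip": 0},
  ],
)

```text
clock: 11.88
tcp_pos: [0.528, -0.2079, 0.1869]
orientation: [3.138, 0.144, 0.004]
contact_force: [0.3, -0.7, -4.8]
grip_width: 0.0109
```

```bash
python3 st.py
```

```text
t 11.875 p [ 528.  -207.9  186.9] ang 5.244083044599461 tilt zaxis [ 2.7e-03  1.0e-04 -1.0e+00] F [ 0.3 -0.7 -4.8] M [ 0.07 -0.03 -0.04]
gap mm 22.747205001944906 fs (along stand x) 254.36165011557327
```

Emit:
send_rows(
  motion=[
    {"dp": [0, -0.0003, -0.0015], "rot": [0, 0, 0], "grip": 0},
    {"dp": [0, 0, -0.0015], "rot": [0, 0, 0], "grip": 0},
    {"dp": [0, 0, 0], "rot": [0, 0, 0], "grip": 0},
  ],
)

```text
clock: 12.25
tcp_pos: [0.5285, -0.2081, 0.1856]
orientation: [3.137, 0.144, 0.006]
contact_force: [-1.9, -0.5, -0.4]
grip_width: 0.0107
```

Emit:
send_rows(
  motion=[
    {"dp": [0, 0, -0.001], "rot": [0, 0, 0], "grip": 0},
    {"dp": [0, 0, -0.001], "rot": [0, 0, 0], "grip": 0},
  ],
)

```text
clock: 12.5
tcp_pos: [0.5287, -0.2079, 0.1848]
orientation: [3.137, 0.144, 0.007]
contact_force: [-4.6, 3.8, 9.2]
grip_width: 0.0109
```

```bash
python3 st.py
```

```text
t 12.5 p [ 528.7 -207.9  184.8] ang 5.244365621161343 tilt zaxis [ 0.0045 -0.0013 -1.    ] F [-4.6  3.8  9.2] M [-0.12  0.99 -0.16]
gap mm 22.038666917442697 fs (along stand x) 254.3482656159512
```

The bin has seated at TCP z≈0.185, as predicted, and is loading the rail with about 14 N. I'll ease that to a few newtons and hold.

Emit:
send_rows(
  motion=[
    {"dp": [-0.0005, 0, 0.0008], "rot": [0, -0.003, 0], "grip": 0},
    {"dp": [0, 0, 0], "rot": [0, 0, 0], "grip": 0},
  ],
)

```text
clock: 12.75
tcp_pos: [0.5285, -0.2081, 0.1856]
orientation: [3.136, 0.144, 0.013]
contact_force: [-0.1, 1.5, 0.1]
grip_width: 0.0108
```

```bash
python3 st.py
```

```text
t 12.75 p [ 528.5 -208.1  185.6] ang 5.245936907345428 tilt zaxis [ 0.0085 -0.0017 -1.    ] F [-0.1  1.5  0.1] M [ 0.02  0.22 -0.02]
gap mm 22.2551689429028 fs (along stand x) 254.60217202697964
```

Emit:
send_rows(
  motion=[
    {"dp": [0, 0, 0], "rot": [0, 0.004, 0], "grip": 0},
    {"dp": [0, 0, 0], "rot": [0, 0, 0], "grip": 0},
    {"dp": [0, 0, 0], "rot": [0, 0, 0], "grip": 0},
    {"dp": [0.002, 0.0002, 0], "rot": [0, 0, 0], "grip": 0},
    {"dp": [0.002, 0.0002, 0], "rot": [0, 0, 0], "grip": 0},
    {"dp": [0.002, 0.0002, 0], "rot": [0, 0, 0], "grip": 0},
  ],
)

```text
clock: 13.5
tcp_pos: [0.5339, -0.2082, 0.1853]
orientation: [3.136, 0.142, 0.003]
contact_force: [-2.8, 0.2, 1.9]
grip_width: 0.0109
```

```bash
python3 st.py
```

```text
t 13.5 p [ 533.9 -208.2  185.3] ang 5.1766560300492594 tilt zaxis [ 0.0022 -0.0021 -1.    ] F [-2.8  0.2  1.9] M [-0.27  0.59 -0.16]
gap mm 16.8940659755242 fs (along stand x) 255.12997785609204
```

Emit:
send_rows(
  motion=[
    {"dp": [0.002, 0.0006, 0.0003], "rot": [0, 0, 0], "grip": 0},
    {"dp": [0.002, 0.0002, 0], "rot": [0, 0, 0], "grip": 0},
    {"dp": [0.002, 0.0002, 0], "rot": [0, 0, 0], "grip": 0},
    {"dp": [0.002, 0.0002, 0], "rot": [0, 0, 0], "grip": 0},
  ],
)

```text
clock: 14.0
tcp_pos: [0.5424, -0.2072, 0.1854]
orientation: [3.136, 0.141, 0.003]
contact_force: [-2.4, 0.3, 1.9]
grip_width: 0.0113
```

```bash
python3 st.py; python3 - <<'E'
from h import *
s=grab('scene');t=grab('top')
a=cv2.resize(t['img'][140:280,350:480],None,fx=3,fy=3,interpolation=3)
b=cv2.resize(s['img'][130:270,95:225],None,fx=3,fy=3,interpolation=3)
im=np.zeros((430,800,3),np.uint8);im[:a.shape[0],:a.shape[1]]=a;im[:b.shape[0],400:400+b.shape[1]]=b
cv2.imwrite('pics/p2.png',im[:,:,::-1])
E
```

```text
t 14.0 p [ 542.4 -207.2  185.4] ang 5.1618492909744145 tilt zaxis [ 0.002  -0.0023 -1.    ] F [-2.4  0.3  1.9] M [-0.31  0.52 -0.17]
gap mm 8.287910238653808 fs (along stand x) 254.91707718581992
```

View pics/p2.png

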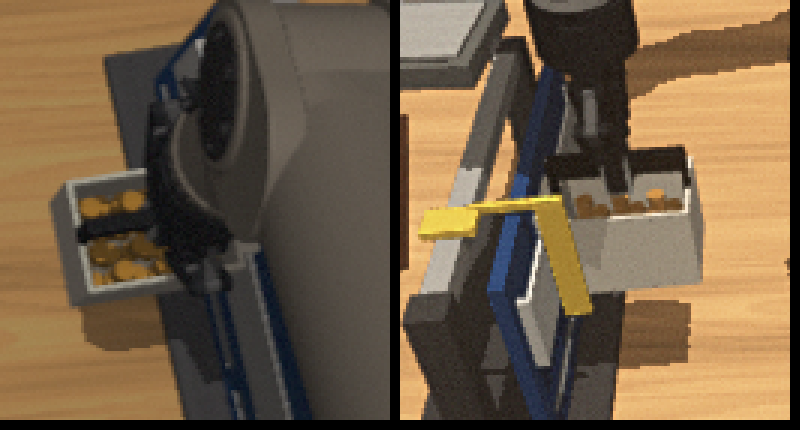

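The bin is hooked on the rail and level, and still short of the paddle in the scene view (paddle tip at (580,315) in the crop). I'll save a yellow-mask baseline so I can detect any divider movement, then creep forward.

```bash
cat > y.py <<'E'
from h import *
def yc(im):  # BGR; yellow paddle's lowest part, unaffected by occlusion
    h=cv2.cvtColor(im,cv2.COLOR_BGR2HSV)[170:250,100:170]
    m=cv2.inRange(h,(22,150,90),(35,255,255));ys,xs=np.nonzero(m);return len(xs),xs.mean(),ys.mean(),ys.max()
print('start',yc(cv2.imread('pics/scene0.png')));print('now',yc(grab('scene')['img'][:,:,::-1].copy()))
E
python3 y.py
```

```text
start (219, np.float64(19.84474885844749), np.float64(33.10958904109589), np.int64(64))
now (227, np.float64(20.854625550660792), np.float64(33.62555066079295), np.int64(64))
```

Emit:
send_rows(
  motion=[
    {"dp": [0.0012, 0.0001, 0], "rot": [0, 0, 0], "grip": 0},
    {"dp": [0.0012, 0.0001, 0], "rot": [0, 0, 0], "grip": 0},
    {"dp": [0.0012, 0.0001, 0], "rot": [0, 0, 0], "grip": 0},
  ],
)

```text
clock: 14.52
tcp_pos: [0.5461, -0.2069, 0.1854]
orientation: [3.136, 0.141, 0.003]
contact_force: [-2.6, -0.4, 1.4]
grip_width: 0.0108
```

```bash
python3 st.py
```

```text
t 14.525 p [ 546.1 -206.9  185.4] ang 5.165272078159363 tilt zaxis [ 0.0021 -0.0023 -1.    ] F [-2.6 -0.4  1.4] M [-0.26  0.46 -0.17]
gap mm 4.60862407468187 fs (along stand x) 254.94560563301306
```

Emit:
send_rows(
  motion=[
    {"dp": [0.001, 0.0001, 0], "rot": [0, 0, 0], "grip": 0},
    {"dp": [0.001, 0.0001, 0], "rot": [0, 0, 0], "grip": 0},
  ],
)

```text
clock: 14.78
tcp_pos: [0.5482, -0.2067, 0.1854]
orientation: [3.136, 0.141, 0.003]
contact_force: [-2.0, -0.4, 0.4]
grip_width: 0.0113
```

Emit:
send_rows(
  motion=[
    {"dp": [0.001, 0.0001, 0], "rot": [0, 0, 0], "grip": 0},
  ],
)

```text
clock: 14.9
tcp_pos: [0.5493, -0.2066, 0.1854]
orientation: [3.136, 0.141, 0.003]
contact_force: [-2.6, -0.6, -0.0]
grip_width: 0.0107
```

Emit:
send_rows(
  motion=[
    {"dp": [0.001, 0.0001, 0], "rot": [0, 0, 0], "grip": 0},
  ],
)

```text
clock: 15.02
tcp_pos: [0.5503, -0.2065, 0.1854]
orientation: [3.136, 0.141, 0.003]
contact_force: [-2.5, -0.2, 0.5]
grip_width: 0.0107
```

```bash
python3 st.py; python3 y.py
```

```text
t 15.025 p [ 550.3 -206.5  185.4] ang 5.1600533867091825 tilt zaxis [ 0.002  -0.0023 -1.    ] F [-2.5 -0.2  0.5] M [-0.36  0.48 -0.12]
gap mm 0.34625756985133194 fs (along stand x) 254.91285570908818
start (219, np.float64(19.84474885844749), np.float64(33.10958904109589), np.int64(64))
now (240, np.float64(21.945833333333333), np.float64(33.69583333333333), np.int64(64))
```

Emit:
send_rows(
  motion=[
    {"dp": [0.001, 0.0001, 0], "rot": [0, 0, 0], "grip": 0},
  ],
)

```text
clock: 15.2
tcp_pos: [0.5515, -0.2064, 0.1854]
orientation: [3.136, 0.141, 0.003]
contact_force: [-2.1, -0.5, 0.7]
grip_width: 0.011
```

Emit:
send_rows(
  motion=[
    {"dp": [0.001, 0.0001, 0], "rot": [0, 0, 0], "grip": 0},
  ],
)

```text
clock: 15.32
tcp_pos: [0.5526, -0.2063, 0.1854]
orientation: [3.136, 0.141, 0.003]
contact_force: [-2.3, -0.5, 0.8]
grip_width: 0.0109
```

Emit:
send_rows(
  motion=[
    {"dp": [0.001, 0.0001, 0], "rot": [0, 0, 0], "grip": 0},
  ],
)

```text
clock: 15.45
tcp_pos: [0.5529, -0.2061, 0.1853]
orientation: [3.136, 0.141, 0.001]
contact_force: [-7.1, 0.7, 2.8]
grip_width: 0.011
```

Fx jumped to −7.1 N, which is about 5 N above the sliding friction and under the 9 N that would move the divider. The bin's side is touching it. Before letting go, I'll dip the bin forward about the rail so it doesn't drop into its hanging angle.

Emit:
send_rows(
  motion=[
    {"dp": [-0.0003, 0.0001, -0.001], "rot": [-0.0174, -0.0016, 0], "grip": 0},
    {"dp": [0, 0.0001, -0.001], "rot": [-0.0174, -0.0016, 0], "grip": 0},
  ],
)

```text
clock: 15.7
tcp_pos: [0.5528, -0.2062, 0.1833]
orientation: [3.1, 0.139, 0.004]
contact_force: [-2.9, 0.1, 0.5]
grip_width: 0.0109
```

```bash
python3 st.py; python3 y.py
```

```text
t 15.7 p [ 552.8 -206.2  183.3] ang 5.128041558299942 tilt zaxis [ 0.0042 -0.0385 -0.9993] F [-2.9  0.1  0.5] M [-0.21  0.54 -0.19]
gap mm -2.1229190441936225 fs (along stand x) 254.80499479348472
start (219, np.float64(19.84474885844749), np.float64(33.10958904109589), np.int64(64))
now (227, np.float64(20.916299559471366), np.float64(33.29955947136564), np.int64(64))
```

Emit:
send_rows(
  motion=[
    {"dp": [0, 0.0001, -0.001], "rot": [-0.0174, -0.0016, 0], "grip": 0},
    {"dp": [0, 0.0001, -0.001], "rot": [-0.0174, -0.0016, 0], "grip": 0},
    {"dp": [0, 0, 0], "rot": [0, 0, 0], "grip": 0},
  ],
)

```text
clock: 16.12
tcp_pos: [0.5524, -0.2047, 0.1812]
orientation: [3.062, 0.14, 0.005]
contact_force: [-3.2, -0.5, 0.2]
grip_width: 0.0112
```

```bash
python3 st.py
```

```text
t 16.125 p [ 552.4 -204.7  181.2] ang 5.231885271874667 tilt zaxis [ 0.0068 -0.0759 -0.9971] F [-3.2 -0.5  0.2] M [-0.12  0.61 -0.07]
gap mm -1.9148319090174937 fs (along stand x) 253.27946753134233
```

The held dip is about 4.3°, with low forces. Now I'll release gently.

Emit:
send_rows(
  grip_force=20,
  motion=[
    {"dp": [0, 0, 0], "rot": [0, 0, 0], "grip": 0},
    {"dp": [0, 0, 0], "rot": [0, 0, 0], "grip": 0.014},
    {"dp": [0, 0, 0], "rot": [0, 0, 0], "grip": 0.018},
    {"dp": [0, 0, 0], "rot": [0, 0, 0], "grip": 0.026},
    {"dp": [0, 0, 0], "rot": [0, 0, 0], "grip": 0.036},
    {"dp": [0, 0, 0], "rot": [0, 0, 0], "grip": 0.036},
  ],
)

```text
clock: 16.88
tcp_pos: [0.555, -0.2044, 0.1817]
orientation: [3.063, 0.141, 0.013]
contact_force: [-0.0, -0.6, 0.4]
grip_width: 0.0359
```

```bash
python3 st.py; python3 y.py;python3 - <<'E'
from h import *
s=grab('scene');t=grab('top')
a=cv2.resize(t['img'][140:280,350:480],None,fx=3,fy=3,interpolation=3)
b=cv2.resize(s['img'][130:270,95:225],None,fx=3,fy=3,interpolation=3)
im=np.zeros((430,800,3),np.uint8);im[:a.shape[0],:a.shape[1]]=a;im[:b.shape[0],400:400+b.shape[1]]=b
cv2.imwrite('pics/p3.png',im[:,:,::-1])
E
```

```text
t 16.875 p [ 555.  -204.4  181.7] ang 5.270917401521492 tilt zaxis [ 0.0119 -0.0751 -0.9971] F [-0.  -0.6  0.4] M [ 0.07  0.02 -0.  ]
gap mm -4.506585093495119 fs (along stand x) 253.23883051670688
start (219, np.float64(19.84474885844749), np.float64(33.10958904109589), np.int64(64))
now (241, np.float64(21.65560165975104), np.float64(33.55601659751037), np.int64(64))
```

View pics/p3.png

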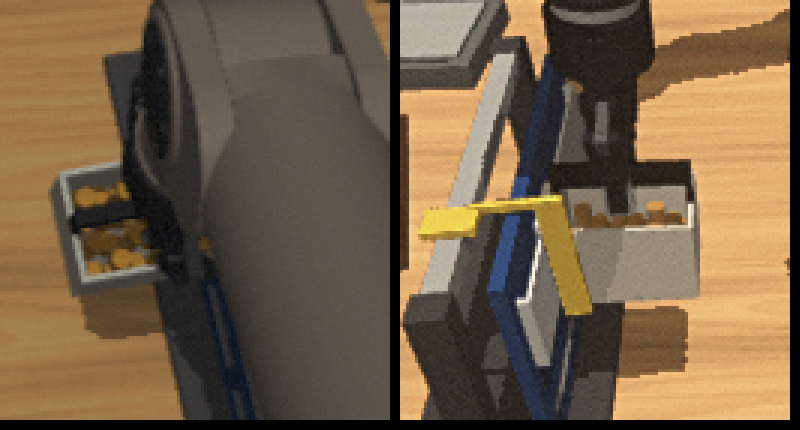

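The bin hangs with zero tool force, and the paddle tip has not moved (still at (580,315)). I'll withdraw along the finger axis.

Emit:
send_rows(
  motion=[
    {"dp": [-0.002, 0.0005, 0.006], "rot": [0, 0, 0], "grip": 0.036},
    {"dp": [0, 0.0008, 0.01], "rot": [0, 0, 0], "grip": 0.036},
    {"dp": [0, 0.0011, 0.015], "rot": [0, 0, 0], "grip": 0.036},
    {"dp": [0, 0.0015, 0.02], "rot": [0, 0, 0], "grip": 0.036},
    {"dp": [0, 0.003, 0.04], "rot": [0, 0, 0], "grip": 0.036},
    {"dp": [0, 0.003, 0.05], "rot": [0, 0, 0], "grip": 0.036},
    {"dp": [-0.02, 0.05, 0.05], "rot": [0, 0, 0], "grip": 0.036},
    {"dp": [-0.02, 0.06, 0.03], "rot": [0, 0, 0], "grip": 0.036},
    {"dp": [-0.01, 0.06, 0], "rot": [0, 0, 0], "grip": 0.036},
    {"dp": [0, 0.06, 0], "rot": [0, 0, 0], "grip": 0.036},
    {"dp": [0, 0.06, 0], "rot": [0, 0, 0], "grip": 0.036},
    {"dp": [0, 0, 0], "rot": [0, 0, 0], "grip": 0.036},
  ],
)

```text
clock: 18.52
tcp_pos: [0.5042, 0.0919, 0.4116]
orientation: [3.062, 0.14, 0.037]
contact_force: [0.0, -1.7, 0.4]
grip_width: 0.0362
```

```bash
python3 y.py;python3 - <<'E'
from h import *
s=grab('scene');t=grab('top')
a=cv2.resize(t['img'][120:290,345:480],None,fx=2.9,fy=2.9,interpolation=3)
b=cv2.resize(s['img'][130:290,95:225],None,fx=3,fy=3,interpolation=3)
im=np.zeros((500,800,3),np.uint8);im[:a.shape[0],:a.shape[1]]=a;im[:b.shape[0],400:400+b.shape[1]]=b
cv2.imwrite('pics/p4.png',im[:,:,::-1])
E
```

```text
start (219, np.float64(19.84474885844749), np.float64(33.10958904109589), np.int64(64))
now (227, np.float64(20.211453744493394), np.float64(33.607929515418505), np.int64(64))
```

View pics/p4.png

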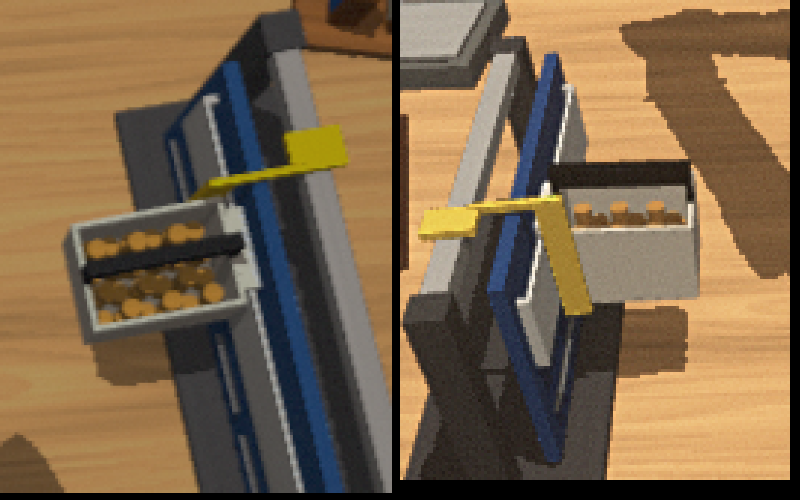

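The bin hangs by its lip, with the side toward the divider close to the paddle. I'll measure the gap and the bin's yaw from the top view.

```bash
python3 - <<'E'
from h import *
T=grab('top');S=grab('scene');c=lambda x,y:(345+x/2.9-.35,120+y/2.9-.35)
ys=np.array([.996,.0895,0]);xs=np.array([.0895,-.996,0])
for n,p,z in(('rim +y front',(68,228),.174),('rim +y rear',(217,202),.182),('rim -y rear',(248,318),.182),('rim -y front',(88,341),.174),('arm low edge',(216,194),.218),('arm low edge',(283,180),.218)):
    X=onz(T,*c(*p),z);print(n,np.round(X*1000,1),'ys %.1f xs %.1f'%(X@ys*1000,X@xs*1000))
# yellow shift in top view against start
for im in(cv2.imread('pics/top0.png'),T['img'][:,:,::-1].copy()):
    m=cv2.inRange(cv2.cvtColor(im,cv2.COLOR_BGR2HSV),(24,150,80),(34,255,255))[150:205,425:480];y,x=np.nonzero(m);print(len(x),x.mean(),y.mean())
E
```

```text
rim +y front [ 582.6 -142.5  174. ] ys 567.6 xs 194.1
rim +y rear [ 591.5 -250.4  182. ] ys 566.7 xs 302.3
rim -y rear [ 505.5 -260.9  182. ] ys 480.2 xs 305.1
rim -y front [ 499.3 -147.3  174. ] ys 484.1 xs 191.4
arm low edge [ 589.2 -239.7  218. ] ys 565.4 xs 291.5
arm low edge [ 595.5 -287.7  218. ] ys 567.3 xs 339.9
353 24.770538243626063 22.813031161473088
360 24.725 22.891666666666666
```

```bash
python3 -c "
from bench import hand_in
print(hand_in())"
```

```text
the job is handed in; nothing more can be done
None
```

The bin is hanging on its own by its rear lip on the rail, with its side against the yellow divider, and the job is handed in at about 18.6 s of the 58 s allowed.

- **Seating:** I gripped the bin by its bar and felt for the plate face with about 5 N. I then lowered it until the lip caught behind the rail, about 22 mm short of the divider. It pressed on the rail with about 14 N at most, eased to about 5 N while I held it.
- **Sliding and letting go:** I slid it along until the force rose by about 5 N at the divider, below the 9 N that would move it. I then dipped the bin about 4° forward so it would not drop when released, and opened the fingers. The tool force fell to zero and I withdrew.
- **Last checks:** The bin is square to the panel, with its side within about 3 mm of the divider face. The divider shifted by less than 0.1 pixel in the top view.
- **Disagreements:** My first camera estimate put the divider face 2 to 3 mm nearer than where I felt it. The scene-camera yellow mask also varied by up to 2 pixels, probably from shadow and the white bin beside it, because the paddle tip's lowest row never changed.
- **Not measured:** I did not measure how far the bin dips as it hangs, and I did not check the bottles again at the end; the path stayed well clear of them.

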